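Add a slotted mass to a check stand

ROBOT

A 7-joint arm with a two-finger parallel gripper is mounted at the origin on a cart in front of the work surface, level with it; the furniture and walls round the work are solid. World frame = base frame: x ahead of the robot, y to its left, z up, the work surface at z = 0. Lengths are in m, angles in rad, forces in N, time in s.
With the tool pointing down it reaches from about 0.425 to 0.875 m from the base axis. Payload 4.7 kg.
Tool frame: the origin (TCP) lies at the very end of the fingers, on their centre line; the grasp point (between the pads) lies 19 mm behind it (robot.pinch_z is the distance from the TCP to the grasp point, in m); z points along the fingers, y is the direction in which the jaws open and shut (so a half turn about z gives the same grasp; the last joint's range is limited). The gripper opens to 85 mm and grips with 20 to 120 N. Pads are 22 mm wide; open, the fingers measure 114 mm over their backs; the gripper's body (76 mm by 85 mm) begins 54 mm behind the grasp point. The pads swing forward as they close: fully open they stand 13 mm farther back than shut.
Start: joints at [-1.155, 0.321, -0.07, 1.45, 0.023, 1.371, -0.057], TCP at [0.254, 0.598, 0.231] pointing down, gripper open.
Joint ranges: [-2.86, 2.86], [-0.3, 2.09], [-1.38, 1.24], [0.06, 2.45], [-1.56, 4.7], [0.09, 2.05], [-2.69, 2.69]. Speed limits (rad/s): [2.57, 2.57, 3.14, 3.14, 3.14, 3.14, 3.14].

INTERFACE

Orientations are given as a unit quaternion [w, x, y, z].
In Python, from cell import telemetry, eyes, robot gives the robot as it stands.
- The arm moves only by the tool apply_moves, never from a script. Its argument "commands" is one flat list of numbers, 7 for each row, row after row: the shift along the world's x, y, z in mm, then the turn, a rotation vector about the world's x, y, z in rad, then the finger opening in mm, from 0 to 85.4. A call has 1 to 20 rows; each row is the pose to reach, as a shift and turn from the pose commanded when the call began; what a row does not reach only later rows make up. A row lasts 1/8 s, in which the tool goes at most 62.5 mm and 10.7 degrees, less where a joint would pass 70% of its speed; a pose out of reach is approached as far as the arm can. A call with a gripper value outside its range is refused whole. The fingers move at their own pace and stop on an object; "grip_force" is the grip in N (left out, the last holds). Time passes only in rows, so rows that repeat a pose let the fingers close. It gives the time, the measured TCP pose, the force and the opening at its end, in the units of the state.
- telemetry.read_state(): the state, without advancing time (a new reading comes with each control period).
- eyes.camera(name): name is "side" or "top" or "wrist"; returns the picture (400x640x3 uint8, red, green, blue); there is no depth.
- eyes.camera_info(name): a dict with "camera_matrix" (3x3 intrinsics, pixels), "R" (3x3) and "t" (3): a world point X has camera coordinates R X + t; the wrist camera has in their place "mount" (4x4, takes a point from camera to tool coordinates, whose origin is the TCP and whose axes are the flange's). Camera axes: x right, y down, z forward; pixel columns grow to the right and rows downward; lengths in m; the calibration is good to about 2 mm. A picture is of the moment at which its call begins: read the wrist's pose just before it. camera_info takes no time and is no camera call.
- robot.sign_off(): hands the job in, once; it reports no verdict.
The state is a dict: "t": time; "joint_positions": joint angles; "qd": joint speeds; "joint_efforts": joint torques, N m; "eef_pos": TCP position; "eef_rot": TCP orientation; "force": force on the tool from outside, world axes, zero at the start; "wrist_torque": the same for the moment, N m; "finger_gap": finger opening in m.
Only numpy, scipy, OpenCV 4.12 (cv2) and the standard library are available. Lean on these libraries where they do the work, as an engineer would, in place of code of your own. Each camera call takes 0.05 s, during which the arm holds its last target.

TASK

Add the brass slotted mass to the check stand: slide it sideways onto the stem so that it rests flat on the steel mass already there, with its slot on the opposite side from that mass's slot. Let go of it there, keep the first mass on the stem, and do not disturb the spare steel mass on the desk.

Things in the scene. Friction and masses are not known exactly. Their poses are not given: they have to be found in the camera images.
- brass_mass_center (a point): Centre, half-way up, of the loose brass (yellow) mass lying flat on the desk, about 0.2 kg: a disc 60 mm across, 16 mm thick, with two grip flats on its rim, 52 mm apart, facing its +y and -y, each 30 mm long. A slot 12 mm wide, cut right through, runs from 6 mm behind the centre out to the rim at its +x, where the mouth flares to 20 mm. Seated, its centre is on the stem's axis. z is up.
- brass_mass_mouth (a point): Mid-height point in the open mouth of the brass mass's slot, 28 mm from its centre along its +x; same axes.
- first_mass_center (a point): Centre, half-way up, of the steel (grey) slotted mass, loose, about 0.2 kg, that already lies flat on the stand's seat round the stem. Same shape and size as the brass one; its slot opens along its own +x.
- spare_mass_center (a point): Centre, half-way up, of another steel slotted mass of the same shape, loose on the desk; it stays where it is.
- stem_seat (a point): Point on the stem's axis, at the top of the stand's round seat (48 mm across, 60 mm above the desk). The stem, an upright rod 7 mm in diameter, is bare to 52 mm above the seat; there a round black cap 19 mm wide (wider than the slots) ends it, 59 mm above the seat. With the first mass on, 36 mm of stem are free between that mass's top and the cap. z is up.
- check_stand: The fixed check stand; origin under the centre of its grey base, on the desk, below the stem. Base 84 mm square, edges along x and y, its top 24 mm above the desk; on it a neck at most 26 mm wide, then the seat.
There are look-alikes about, which are no part of the job. Leave any blue or orange look-alike of the check_stand alone.

How it is judged:
By the outcome, as a careful person would: the job done as asked, in the order asked, and still so for the second after the job is handed in, with the robot touching nothing.
It also fails if it takes over 45 s, if anything falls off the work surface, if the arm or the gripper's body presses on something with over 40 N, if the wrist force passes 120 N, or if a joint passes its speed limit or range.

## Working session

There is one attempt and no reset: what is moved stays moved. The work goes in short steps, Python scripts to look and compute and a tool call to move; the robot and the scene stay as the last step left them, time stands still between calls to the robot, and variables do not carry over. Pictures are saved under pics/ and viewed, and the job is handed in when it is done.

Besides the shell and the picture viewer there is one more tool, called after ">>>" by a JSON object that holds its "fn" and its "kwargs", one argument or row to a line. apply_moves: Moves the arm, as the interface text tells. Its arguments: {"type":"object","properties":{"commands":{"type":"array"},"grip_force":{"type":"number"}},"required":["commands"]}

```bash
mkdir -p pics; ls; python3 - <<'E'
from cell import telemetry, eyes, robot
import cv2
s=telemetry.read_state(); print(s)
for n in ("side","top","wrist"):
    i=eyes.camera_info(n); print(n,i)
    cv2.imwrite(f"pics/{n}0.png",cv2.cvtColor(eyes.camera(n),cv2.COLOR_RGB2BGR))
E
```

```text
pics
{'t': 0.0, 'joint_positions': array([-1.15490328,  0.32181424, -0.07008226,  1.45166603,  0.02259331,
        1.37077718, -0.05691925]), 'qd': array([ 1.12926344e-03, -8.17951256e-04,  4.58983193e-04,  1.05806298e-03,
        8.28315403e-05, -3.54271360e-04,  5.00776795e-04]), 'joint_efforts': array([-2.87829357e-05, -4.93574953e+01, -3.82620078e-01, -3.14325643e+01,
        1.29033183e-02,  1.13617562e-02,  1.12471108e-05]), 'eef_pos': array([0.25403312, 0.59773127, 0.23023365]), 'eef_rot': array([-1.42404024e-04,  1.99544171e-01,  9.79888382e-01, -9.28093982e-04]), 'force': array([-0.2096154 , -0.62769771, -0.39526803]), 'wrist_torque': array([0.02903123, 0.02533982, 0.00806529]), 'finger_gap': 0.08541453912907529}
side {'camera_matrix': array([[436.01651508,   0.        , 313.95660884],
       [  0.        , 436.01651508, 195.85535026],
       [  0.        ,   0.        ,   1.        ]]), 'R': array([[ 0.95911816, -0.28288806,  0.0081675 ],
       [-0.17836574, -0.62664309, -0.75861987],
       [ 0.21972261,  0.72614929, -0.6514823 ]]), 't': array([-0.51429536,  0.21153213,  
[... 221 characters left out ...]
9954893,  0.01178558],
       [-0.99781423,  0.02686329, -0.06037488],
       [ 0.06003105, -0.01342756, -0.99810619]]), 't': array([0.0983955 , 0.57583705, 1.32314672])}
wrist {'camera_matrix': array([[343.59384011,   0.        , 320.85326695],
       [  0.        , 343.59384011, 195.45941229],
       [  0.        ,   0.        ,   1.        ]]), 'mount': array([[ 6.29497934e-04, -9.64985400e-01, -2.62302844e-01,
         6.70248044e-02],
       [ 9.99999689e-01,  4.82799351e-04,  6.23719558e-04,
         3.11233262e-04],
       [-4.75240624e-04, -2.62303155e-01,  9.64985403e-01,
        -1.42195383e-01],
       [ 0.00000000e+00,  0.00000000e+00,  0.00000000e+00,
         1.00000000e+00]])}
```

View pics/side0.png

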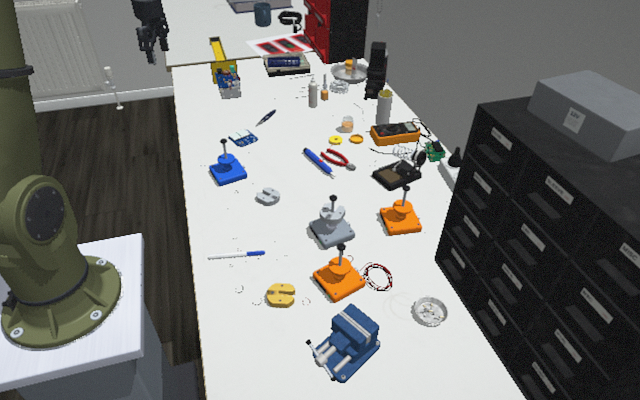

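View pics/top0.png

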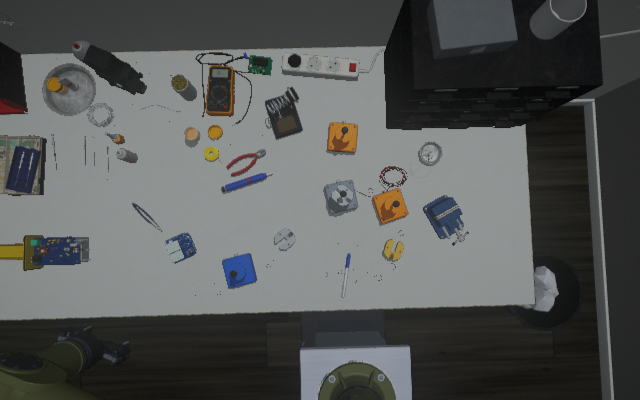

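View pics/wrist0.png

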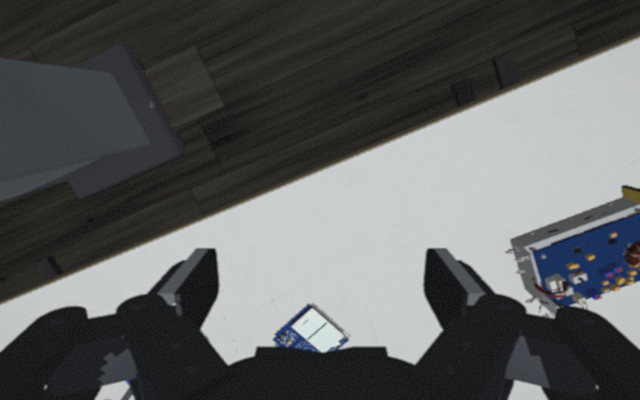

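Top view: brass mass near (393,250), grey check stand with its first mass near (340,197), spare steel mass near (285,239). Orange stands sit at (390,206) and (342,138), a blue one at (239,271). Next I measure and zoom in.

```bash
cat > h.py <<'E'
import numpy as np, cv2
from scipy.spatial.transform import Rotation as Rn
from cell import telemetry, eyes, robot
def cam(n,st=None):
    i=eyes.camera_info(n);K=np.array(i["camera_matrix"])
    if n!="wrist": return K,np.array(i["R"]),np.array(i["t"])
    st=st or telemetry.read_state()
    w,x,y,z=st["eef_rot"];Rt=Rn.from_quat([x,y,z,w]).as_matrix()
    M=np.array(i["mount"]);Rc=Rt@M[:3,:3];c=Rt@M[:3,3]+st["eef_pos"]
    return K,Rc.T,-Rc.T@c
def onplane(C,uv,z):
    K,R,t=C;uv=np.atleast_2d(np.asarray(uv,float))
    d=(R.T@np.linalg.inv(K)@np.c_[uv,np.ones(len(uv))].T).T
    c=-R.T@t
    return c+d*((z-c[2])/d[:,2])[:,None]
def proj(C,X):
    K,R,t=C;p=K@(R@np.atleast_2d(X).T+t[:,None]);return (p[:2]/p[2]).T
def tri(Cs,uvs):
    A=[];b=[]
    for (K,R,t),uv in zip(Cs,uvs):
        d=R.T@np.linalg.inv(K)@np.array([*uv,1.]);d/=np.linalg.norm(d);P=np.eye(3)-np.outer(d,d)
        A.append(P);b.append(P@(-R.T@t))
    return np.linalg.solve(sum(A),sum(b))
def zoom(f,x0,y0,w,h,k,out):
    im=cv2.imread(f);cv2.imwrite(out,cv2.resize(im[y0:y0+h,x0:x0+w],None,fx=k,fy=k,interpolation=cv2.INTER_CUBIC))
E
python3 - <<'E'
from h import *
T=cam("top");S=cam("side")
print("brass",onplane(T,[393,250],.008),onplane(S,[280,295],.008))
print("spare",onplane(T,[285,239],.008),"first",onplane(T,[340,195],.076), "base",onplane(T,[340,198],.024))
zoom("pics/top0.png",310,120,120,150,4,"pics/tz.png")
zoom("pics/side0.png",220,170,210,150,3.8,"pics/sz.png")
im=cv2.imread("pics/top0.png");hsv=cv2.cvtColor(im,cv2.COLOR_BGR2HSV)
m=cv2.inRange(hsv,(18,90,60),(35,255,255));m[:,:360]=0;m[:,425:]=0;m[:230]=0;m[275:]=0
cs,_=cv2.findContours(m,0,2);print([ (cv2.contourArea(c),cv2.minEnclosingCircle(c)) for c in cs])
E
```

```text
brass [[ 0.42673027 -0.12146633  0.008     ]] [[ 0.42746278 -0.12057221  0.008     ]]
spare [[0.46735331 0.19139585 0.008     ]] first [[0.58636986 0.03150686 0.076     ]] base [[0.58128783 0.02895519 0.024     ]]
[(230.0, ((393.1666564941406, 249.1666717529297), 10.233498573303223))]
```

View pics/tz.png

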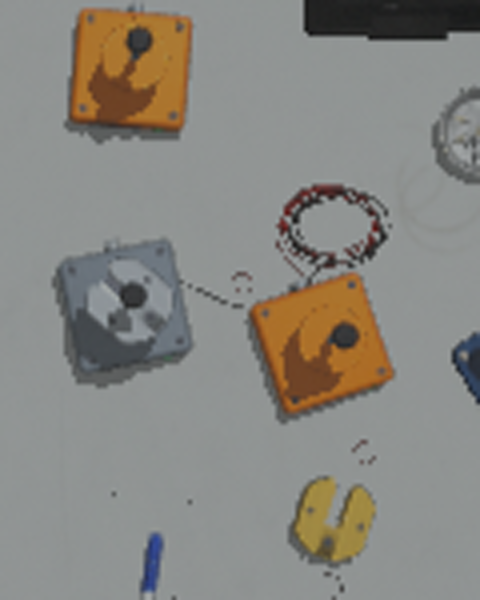

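View pics/sz.png

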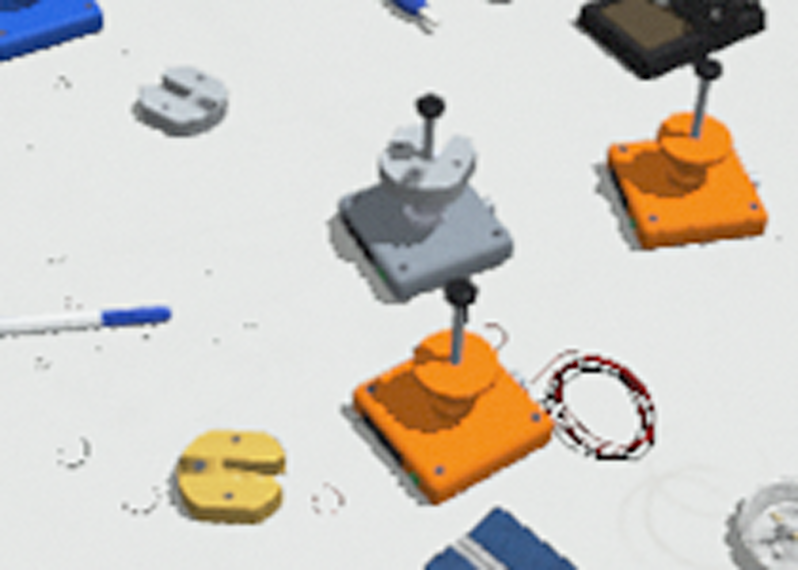

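>>> {"fn": "apply_moves", "kwargs": {
  "commands": [20,-54,20,0,0,0,85,40,-108,40,0,0,0,85,60,-162,60,0,0,0,85,84,-216,70,0,0,0,85,108,-270,70,0,0,0,85,132,-324,70,0,0,0,85,156,-378,70,0,0,0,85,180,-432,70,0,0,0,85,204,-486,70,0,0,0,85,228,-540,70,0,0,0,85,252,-594,70,0,0,0,85,276,-648,70,0,0,0,85,276,-648,70,0,0,0,85,276,-648,70,0,0,0,85]
}}

```text
t: 1.9
eef_pos: [0.53, -0.0492, 0.3009]
eef_rot: [-0.0, 0.2, 0.98, 0.0]
force: [-0.5, 1.1, -0.3]
finger_gap: 0.0847
```

```bash
python3 - <<'E'
from h import *
import pickle
s=telemetry.read_state();print(s["t"],s["joint_positions"].round(3),s["eef_pos"],s["eef_rot"],abs(s["qd"]).max())
C=cam("wrist",s);im=eyes.camera("wrist");cv2.imwrite("pics/w1.png",im[:,:,::-1]);pickle.dump(C,open("C1.pkl","wb"))
print(proj(C,[[.427,-.121,.008],[.586,.031,.076]]))
E
```

```text
1.9 [-0.516  0.035  0.579  1.651 -0.02   1.462  1.234] [ 0.52997766 -0.04915947  0.30092726] [-4.95937771e-04  1.99539653e-01  9.79889608e-01  1.93335770e-04] 0.02714140055303181
[[233.35902595 102.55687701]
 [407.46772894 184.67911206]]
```

View pics/w1.png

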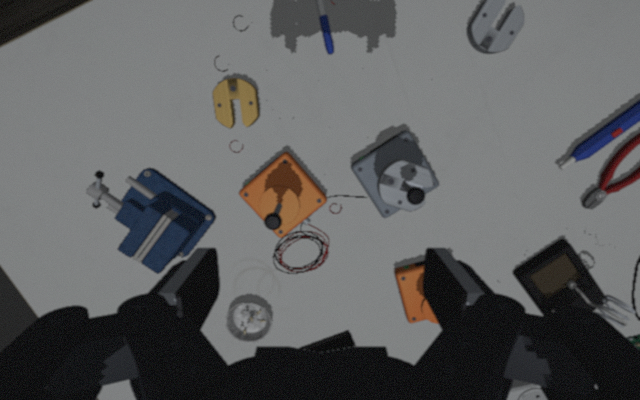

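```bash
python3 - <<'E'
from h import *
import pickle
C=pickle.load(open("C1.pkl","rb"))
im=cv2.imread("pics/w1.png")
a=cv2.resize(im[110:230,340:450],None,fx=4.5,fy=4.5,interpolation=cv2.INTER_CUBIC)
b=cv2.resize(im[65:140,195:275],None,fx=4,fy=4,interpolation=cv2.INTER_CUBIC)
o=np.zeros((540,820,3),np.uint8);o[:a.shape[0],:a.shape[1]]=a;o[:b.shape[0],500:500+b.shape[1]]=b
o=cv2.convertScaleAbs(o,alpha=1.5)
cv2.imwrite("pics/w1z.png",o[:,:800])
hsv=cv2.cvtColor(im,cv2.COLOR_BGR2HSV)
m=cv2.inRange(hsv,(18,70,60),(35,255,255));m[:,:200]=0;m[:,270:]=0;m[140:]=0
cs,_=cv2.findContours(m,0,cv2.CHAIN_APPROX_NONE);c=max(cs,key=cv2.contourArea)
P=onplane(C,c[:,0,:],.016)[:,:2]*1000
h=cv2.convexHull(P.astype(np.float32))
print(cv2.minEnclosingCircle(h),cv2.minAreaRect(h))
E
```

```text
((429.5469665527344, -117.38700103759766), 29.923059463500977) ((428.9413757324219, -116.85803985595703), (52.37250518798828, 56.419315338134766), 70.81765747070312)
```

View pics/w1z.png

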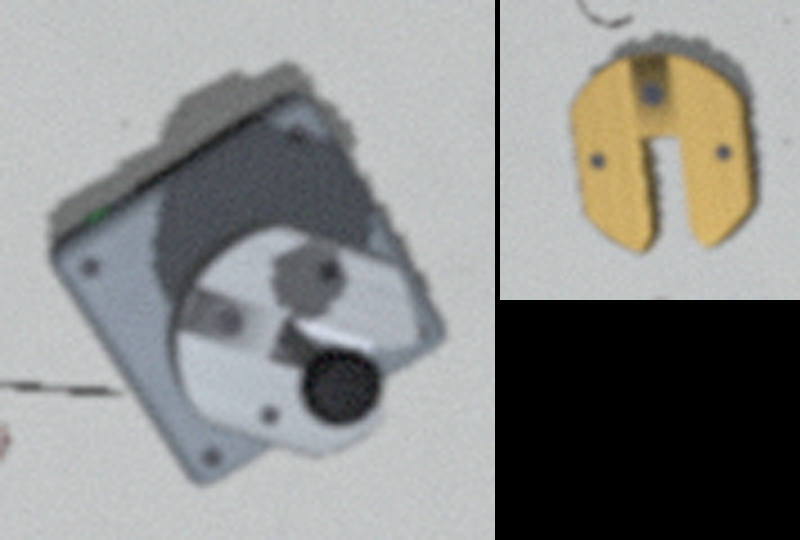

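```bash
python3 - <<'E'
from h import *
import pickle
C=pickle.load(open("C1.pkl","rb"));T=cam("top");S=cam("side")
f=lambda p,k,o:(np.array(p)+.5)/k-.5+np.array(o)
def rep(n,Q):
    Q=Q[:,:2]*1000;mid=(Q[1]+Q[2])/2;l=Q[1]-Q[2];b=mid-Q[0]
    print(n,Q.round(1).tolist(),"mid",mid.round(1),"lobe dist",np.linalg.norm(l).round(1),"axis from lobes",(np.degrees(np.arctan2(l[1],l[0]))-90).round(1),"from back",np.degrees(np.arctan2(b[1],b[0])).round(1),np.linalg.norm(b).round(1))
rep("brass",onplane(C,[f((652-500,95),4,(195,65)),f((724-500,152),4,(195,65)),f((598-500,160),4,(195,65))],.016))
rep("first",onplane(C,[f(p,4.5,(340,110)) for p in[(230,320),(330,270),(270,413)]],.092-.016))
# outlines top of first, base corners, cap
print("base corners",(onplane(C,[f(p,4.5,(340,110)) for p in[(55,250),(310,95),(443,340),(205,485)]],.024)*1000).round(1)[:,:2].tolist())
cw=f((340,386),4.5,(340,110));ct=f((132,294),4,(310,120));cs=f((430,106),3.8,(220,170))
print("cap px",cw,ct,cs)
for z in(.1155,.119): print([ (onplane(c,u,z)*1000).round(1).tolist() for c,u in((C,cw),(T,ct),(S,cs))])
print(tri([C,T,S],[cw,ct,cs]))
E
```

```text
brass [[412.9, -112.7], [435.9, -100.2], [423.2, -136.0]] mid [ 429.6 -118.1] lobe dist 38.0 axis from lobes -19.5 from back -18.0 17.6
first [[574.6, 15.6], [572.4, 42.0], [600.7, 16.7]] mid [586.5  29.3] lobe dist 37.9 axis from lobes 48.1 from back 49.1 18.2
base corners [[552.4, -16.5], [540.0, 61.7], [618.2, 73.7], [632.3, -2.1]]
cap px [415.16666667 195.38888889] [342.625 193.125] [332.78947368 197.52631579]
[[[586.6, 28.6, 115.5]], [[588.5, 26.4, 115.5]], [[586.3, 24.9, 115.5]]]
[[[585.4, 28.1, 119.0]], [[588.2, 26.6, 119.0]], [[584.9, 21.1, 119.0]]]
[0.58778857 0.02762777 0.11324409]
```

>>> {"fn": "apply_moves", "kwargs": {
  "commands": [-25,-17,-45,0,0,0.02,85,-50,-35,-90,0,0,0.04,85,-75,-52,-130,0,0,0.07,85,-100,-69,-171,0,0,0.07,85,-100,-69,-171,0,0,0.07,85,-100,-69,-171,0,0,0.07,85]
}}

```text
t: 2.7
eef_pos: [0.4315, -0.1174, 0.1314]
eef_rot: [0.001, 0.164, 0.986, 0.0]
force: [-0.0, -0.1, 1.3]
finger_gap: 0.0849
```

```bash
python3 - <<'E'
from h import *
import pickle
T=cam("top");print((onplane(T,[[390,207],[342,138]],.024)*1000).round(0))
s=telemetry.read_state();print(s["t"],s["joint_positions"].round(3),s["eef_pos"],s["eef_rot"],abs(s["qd"]).max())
C=cam("wrist",s);im=eyes.camera("wrist")[:,:,::-1].copy();cv2.imwrite("pics/w2.png",im);pickle.dump(C,open("C2.pkl","wb"))
hsv=cv2.cvtColor(im,cv2.COLOR_BGR2HSV)
m=cv2.inRange(hsv,(18,70,60),(35,255,255))
cs,_=cv2.findContours(m,0,cv2.CHAIN_APPROX_NONE);c=max(cs,key=cv2.contourArea);print(cv2.boundingRect(c))
P=onplane(C,c[:,0,:],.016)[:,:2]*1000
h=cv2.convexHull(P.astype(np.float32))
print(cv2.minEnclosingCircle(h),cv2.minAreaRect(h))
E
```

```text
[[ 551. -115.   24.]
 [ 756.   18.   24.]]
2.7 [-0.447 -0.068  0.64   2.078  0.044  1.116  1.414] [ 0.43153328 -0.11736573  0.13137895] [1.04048798e-03 1.63926390e-01 9.86471946e-01 3.94145074e-04] 0.031172976705443178
(285, 150, 67, 73)
((428.6991882324219, -118.16775512695312), 30.006383895874023) ((427.6705322265625, -117.94056701660156), (50.80678176879883, 57.315799713134766), 70.62226867675781)
```

View pics/w2.png

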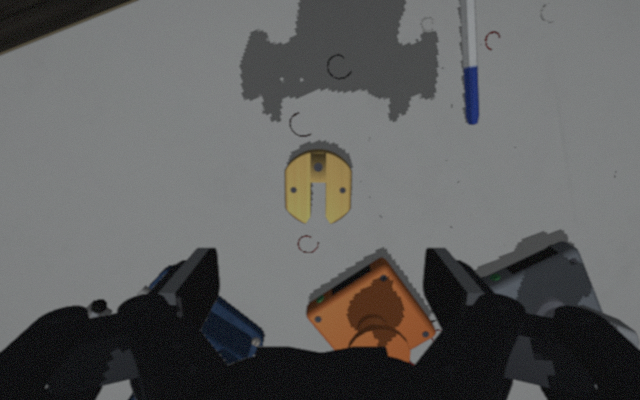

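>>> {"fn": "apply_moves", "kwargs": {
  "commands": [-1,1,-45,0,0,0,70,-1,1,-90,0,0,0,70,-1,1,-115,0,0,0,70,-1,1,-129,0,0,0,70,-1,1,-129,0,0,0,70,-1,1,-129,0,0,0,70]
}}

```text
t: 3.5
eef_pos: [0.4307, -0.1177, 0.0025]
eef_rot: [0.001, 0.165, 0.986, 0.0]
force: [0.7, -0.1, -0.0]
finger_gap: 0.0698
```

```bash
python3 - <<'E'
from h import *
s=telemetry.read_state();print(s["t"],s["eef_pos"],s["force"],s["finger_gap"])
eyes.camera
im=eyes.camera("wrist")[:,:,::-1].copy();cv2.imwrite("pics/w3.png",im)
E
```

```text
3.5 [ 0.43070112 -0.11773748  0.00253306] [ 0.66389383 -0.13417604 -0.04029217] 0.06981093294615107
```

View pics/w3.png

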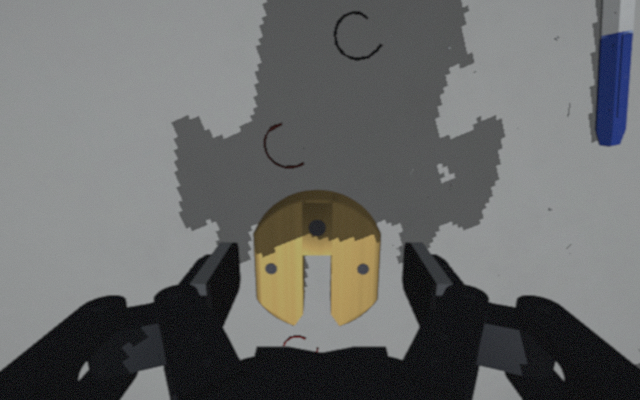

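>>> {"fn": "apply_moves", "kwargs": {
  "commands": [-1.5,0,-1.5,0,0,0,70,-1.5,0,-1.5,0,0,0,48,-1.5,0,-1.5,0,0,0,45,-1.5,0,-1.5,0,0,0,45,-1.5,0,-1.5,0,0,0,45],
  "grip_force": 60
}}

```text
t: 4.18
eef_pos: [0.4281, -0.1178, 0.0006]
eef_rot: [0.0, 0.165, 0.986, 0.0]
force: [-2.2, 0.1, 6.6]
finger_gap: 0.0505
```

```bash
python3 - <<'E'
from h import *
s=telemetry.read_state();print(s["t"],s["eef_pos"],s["force"],s["finger_gap"])
im=eyes.camera("wrist")[:,:,::-1].copy();cv2.imwrite("pics/w4.png",im)
E
```

```text
4.175 [ 0.42809235 -0.11779566  0.0006058 ] [-2.24901866  0.06705928  6.6238053 ] 0.05045038086583944
```

View pics/w4.png

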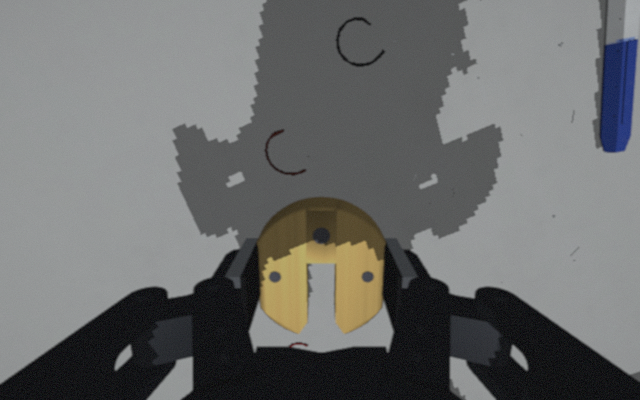

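>>> {"fn": "apply_moves", "kwargs": {
  "commands": [0,0,20,0,0,0,45,0,0,50,0,0,0,45,0,0,100,0,0,0,45,0,0,150,0,0,0,45,0,0,150,0,0,0,45],
  "grip_force": 60
}}

```text
t: 4.85
eef_pos: [0.4305, -0.1181, 0.1535]
eef_rot: [0.004, 0.165, 0.986, 0.001]
force: [1.2, -0.1, -2.3]
finger_gap: 0.0501
```

>>> {"fn": "apply_moves", "kwargs": {
  "commands": [19,18,0,0,0,-0.17,45,37,36,0,0,0,-0.34,45,56,54,0,0,0,-0.51,45,75,72,0,0,0,-0.68,45,93,90,0,0,0,-0.85,45,112,109,0,0,0,-1.02,45,130,127,0,0,0,-1.19,45,149,145,0,0,0,-1.36,45,168,163,0,0,0,-1.53,45,186,181,0,0,0,-1.7,45,205,199,0,0,0,-1.87,45,205,199,0,0,0,-1.965,45,205,199,0,0,0,-1.965,45,205,199,0,0,0,-1.965,45]
}}

```text
t: 6.6
eef_pos: [0.6321, 0.0806, 0.1489]
eef_rot: [-0.0, 0.912, 0.41, -0.001]
force: [0.1, 0.2, -2.0]
finger_gap: 0.0503
```

```bash
python3 - <<'E'
from h import *
import pickle
s=telemetry.read_state();print(s["t"],s["joint_positions"].round(2),s["eef_pos"],s["eef_rot"],s["force"],s["finger_gap"])
C=cam("wrist",s)
pickle.dump((C,s),open("C5.pkl","wb"))
for n in("wrist","side","top"): cv2.imwrite(f"pics/{n}5.png",eyes.camera(n)[:,:,::-1])
zoom("pics/side5.png",230,120,200,150,4,"pics/s5z.png")
zoom("pics/top5.png",280,130,150,110,5,"pics/t5z.png")
E
```

```text
6.6 [-0.69  0.4   0.66  1.61 -0.25  1.22 -0.7 ] [0.63205603 0.08064883 0.14889967] [-3.24251376e-05  9.11932762e-01  4.10338877e-01 -8.02115707e-04] [ 0.07582092  0.16236328 -2.03551725] 0.050347748254722144
```

View pics/wrist5.png

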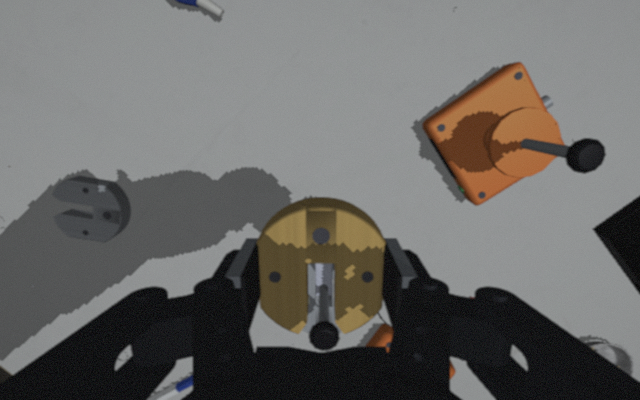

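View pics/s5z.png

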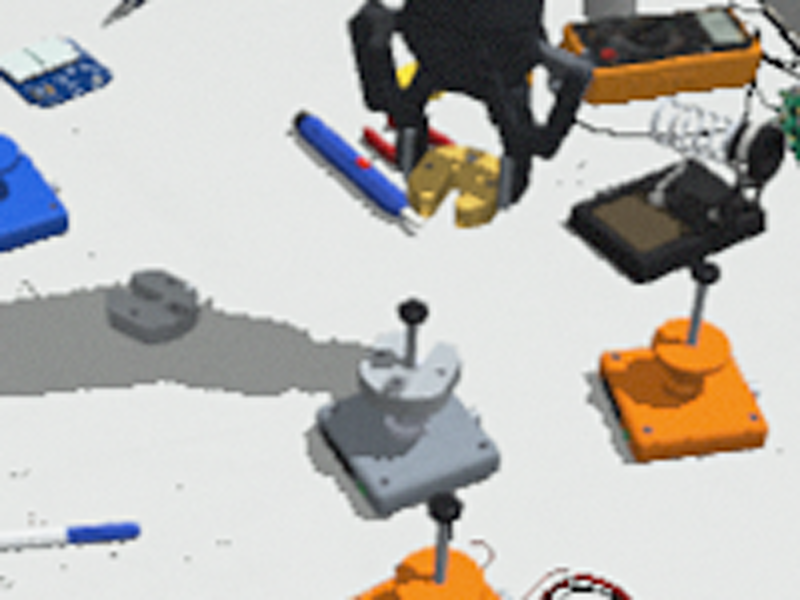

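View pics/t5z.png

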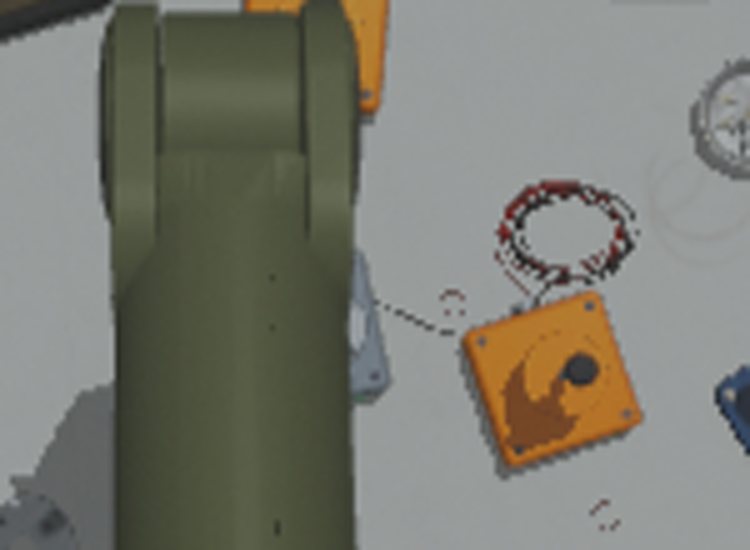

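```bash
python3 - <<'E'
from h import *
import pickle
C,s=pickle.load(open("C5.pkl","rb"))
im=cv2.imread("pics/wrist5.png")
w,x,y,z=s["eef_rot"];Rt=Rn.from_quat([x,y,z,w]).as_matrix();p=s["eef_pos"]
print("tool x dir",np.degrees(np.arctan2(Rt[1,0],Rt[0,0])))
g=cv2.cvtColor(im,cv2.COLOR_BGR2GRAY)
m=cv2.inRange(g,0,45);print("cap cols per row:")
for r in range(318,350,4):
    c=np.where(m[r,290:360]>0)[0];print(r,(c.min()+290,c.max()+290) if len(c) else None)
cap=onplane(C,[323,335],.1165)[0];print("cap",cap*1000,"tool",(Rt.T@(cap-p))*1000)
zt=p[2]-.001+.016
d=onplane(C,[[275,277],[368,277],[321,236]],zt)
print("dots tool",((d-p)@Rt*1000).round(1), "center world",(d[0]+d[1])*500)
cv2.imwrite("pics/w5z.png",cv2.resize(im[190:370,240:405],None,fx=3.3,fy=3.3,interpolation=cv2.INTER_CUBIC))
E
```

```text
tool x dir 48.45229470724545
cap cols per row:
318 None
322 (np.int64(319), np.int64(328))
326 (np.int64(313), np.int64(333))
330 (np.int64(311), np.int64(336))
334 (np.int64(310), np.int64(337))
338 (np.int64(311), np.int64(337))
342 (np.int64(312), np.int64(336))
346 (np.int64(315), np.int64(332))
cap [588.23912433  30.36385849 116.5       ] tool [-66.64812797   0.58175164  32.49502051]
dots tool [[ -2.8 -19.5 -15. ]
 [ -2.7  18.6 -15. ]
 [ 15.3  -0.7 -15. ]] center world [629.94127369  78.90783958 163.89966657]
```

View pics/w5z.png

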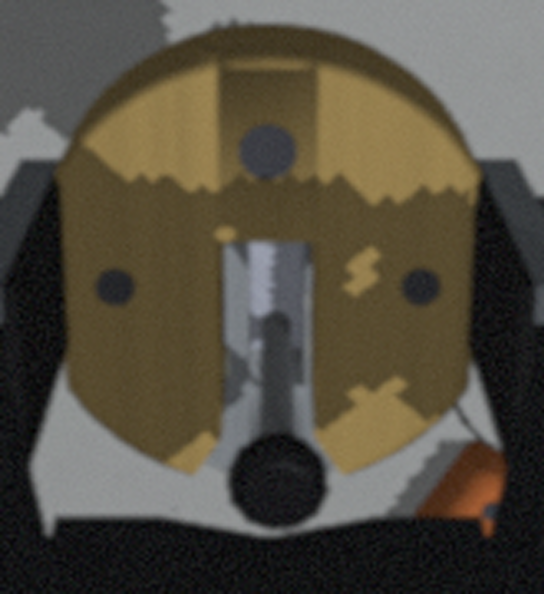

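>>> {"fn": "apply_moves", "kwargs": {
  "commands": [0,0,-30,0,0,0,45,0,0,-64,0,0,0,45,0,0,-64,0,0,0,45,-6,-8,-64,0,0,0,45,-12,-15,-64,0,0,0,45,-15,-18,-64,0,0,0,45,-15,-18,-64,0,0,0,45]
}}

```text
t: 7.62
eef_pos: [0.6178, 0.0628, 0.0866]
eef_rot: [-0.0, 0.912, 0.41, 0.001]
force: [0.2, 1.4, -1.2]
finger_gap: 0.0503
```

```bash
python3 - <<'E'
from h import *
s=telemetry.read_state();print(s["t"],s["eef_pos"],s["force"],s["finger_gap"])
C=cam("wrist",s)
for n in("wrist","side"): cv2.imwrite(f"pics/{n}6.png",eyes.camera(n)[:,:,::-1])
zoom("pics/side6.png",260,140,130,100,6,"pics/s6z.png")
zoom("pics/wrist6.png",220,190,200,200,3,"pics/w6z.png")
E
```

```text
7.625 [0.6178147  0.06283999 0.08661861] [ 0.20951131  1.41134369 -1.1587163 ] 0.05027443026514917
```

View pics/s6z.png

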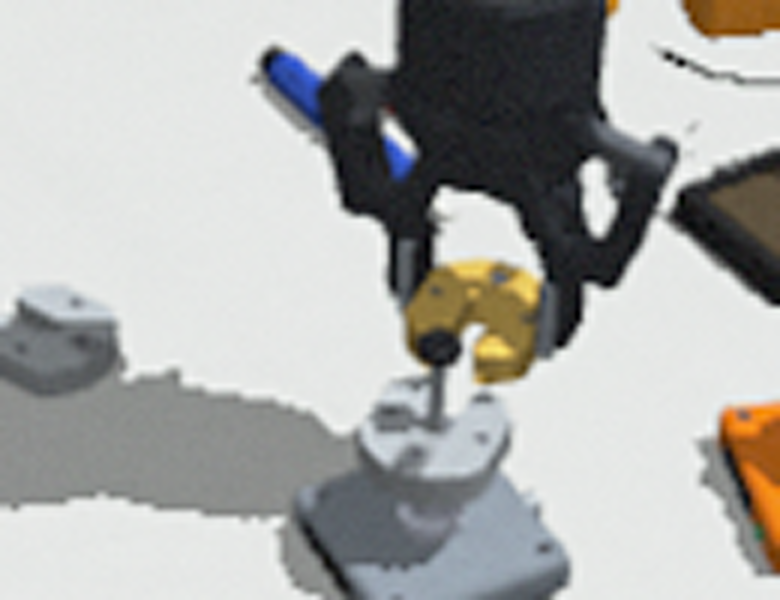

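View pics/w6z.png

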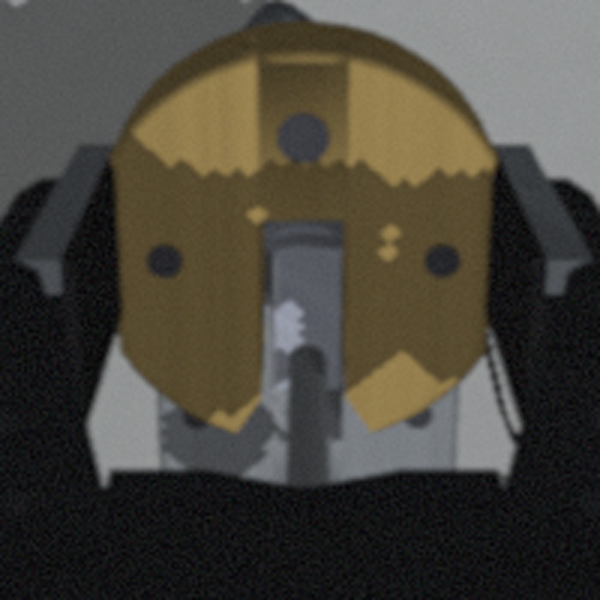

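>>> {"fn": "apply_moves", "kwargs": {
  "commands": [-5,-6,-2,0,0,0,45,-10,-12,-2,0,0,0,45,-16,-18,-2,0,0,0,45,-21,-24,-2,0,0,0,45,-25,-28,-2,0,0,0,45,-26.5,-30.5,-2,0,0,0,45,-26.5,-30.5,-2,0,0,0,45]
}}

```text
t: 8.6
eef_pos: [0.5912, 0.0327, 0.0839]
eef_rot: [0.0, 0.912, 0.41, 0.0]
force: [-0.4, 1.0, -1.8]
finger_gap: 0.0505
```

```bash
python3 - <<'E'
from h import *
s=telemetry.read_state();print(s["t"],s["eef_pos"],s["force"],s["finger_gap"])
for n in("wrist","side"): cv2.imwrite(f"pics/{n}7.png",eyes.camera(n)[:,:,::-1])
zoom("pics/side7.png",260,140,130,100,6,"pics/s7z.png")
zoom("pics/wrist7.png",220,190,200,200,3,"pics/w7z.png")
E
```

```text
8.6 [0.59124812 0.03266031 0.08393636] [-0.35854683  0.97967701 -1.78223633] 0.05047065991295488
```

View pics/s7z.png

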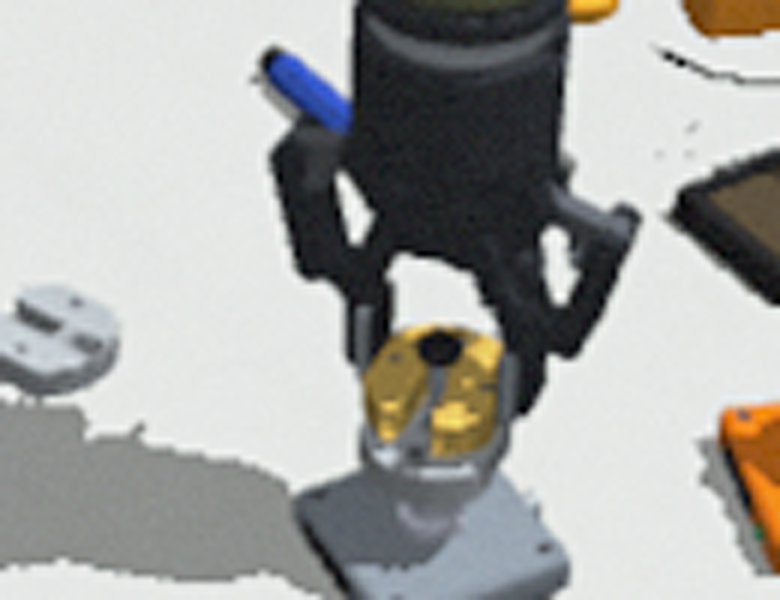

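View pics/w7z.png

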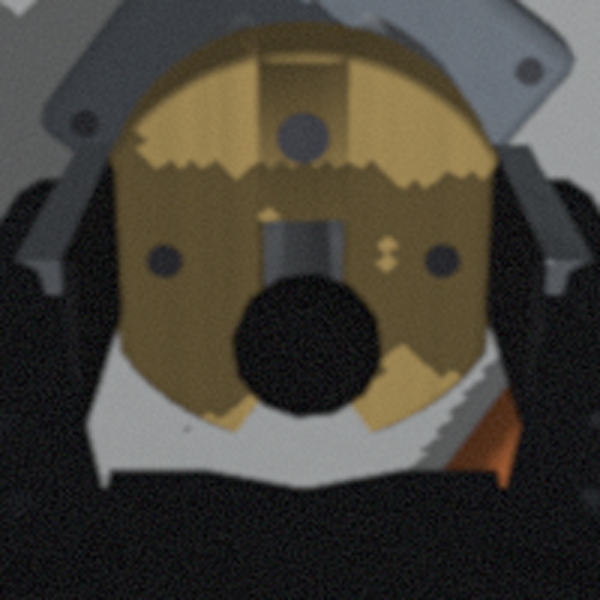

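```bash
python3 - <<'E'
from h import *
s=telemetry.read_state();C=cam("wrist",s);p=s["eef_pos"]
w,x,y,z=s["eef_rot"];Rt=Rn.from_quat([x,y,z,w]).as_matrix()
f=lambda q:(np.array(q)+.5)/3-.5+np.array([220,190])
cap=onplane(C,f((306.5,345)),.1175)[0]
d=onplane(C,[f((164,261)),f((442,261))],p[2]-.0006+.016)
print(cap*1000,((cap-p)@Rt*1000).round(1),((d-p)@Rt*1000).round(1),d.mean(0)*1000)
E
```

```text
[588.76574819  30.58515525 117.5       ] [ -3.6  -0.3 -33.6] [[ -2.4 -19.7 -15.4]
 [ -2.3  18.2 -15.4]] [589.24818586  31.7896136   99.28209892]
```

>>> {"fn": "apply_moves", "kwargs": {
  "commands": [-0.5,-1.2,-2,0,0,0,45,-0.5,-1.2,-4,0,0,0,45,-0.5,-1.2,-5.5,0,0,0,45,-0.5,-1.2,-6.5,0,0,0,45,-0.5,-1.2,-6.5,0,0,0,45]
}}

```text
t: 9.32
eef_pos: [0.5907, 0.0316, 0.0772]
eef_rot: [0.0, 0.912, 0.41, -0.0]
force: [0.1, 0.3, -1.9]
finger_gap: 0.0503
```

>>> {"fn": "apply_moves", "kwargs": {
  "commands": [0,0,-1,0,0,0,45,0,0,-1,0,0,0,45,0,0,-1,0,0,0,45]
}}

```text
t: 9.7
eef_pos: [0.5909, 0.0316, 0.0767]
eef_rot: [0.0, 0.912, 0.41, 0.0]
force: [-1.3, -0.0, 2.5]
finger_gap: 0.0503
```

>>> {"fn": "apply_moves", "kwargs": {
  "commands": [0,0,-1,0,0,0,54,0,0,-1,0,0,0,60,0,0,-1,0,0,0,68,0,0,-1,0,0,0,72,0,0,-1,0,0,0,72]
}}

```text
t: 10.32
eef_pos: [0.5907, 0.0315, 0.0753]
eef_rot: [0.0, 0.912, 0.41, 0.0]
force: [0.4, 0.0, 0.7]
finger_gap: 0.0721
```

```bash
python3 - <<'E'
from h import *
s=telemetry.read_state();print(s["t"],s["eef_pos"],s["force"],s["finger_gap"])
for n in("wrist","side"): cv2.imwrite(f"pics/{n}8.png",eyes.camera(n)[:,:,::-1])
a=cv2.imread("pics/side8.png")[140:240,270:370];b=cv2.imread("pics/wrist8.png")[190:390,220:420]
cv2.imwrite("pics/z8.png",np.hstack([cv2.resize(a,(400,400),interpolation=2),cv2.resize(b,(400,400),interpolation=2)]))
E
```

```text
10.325 [0.59073859 0.03153542 0.07533982] [0.39781552 0.04107359 0.74798713] 0.07207410017916882
```

View pics/z8.png

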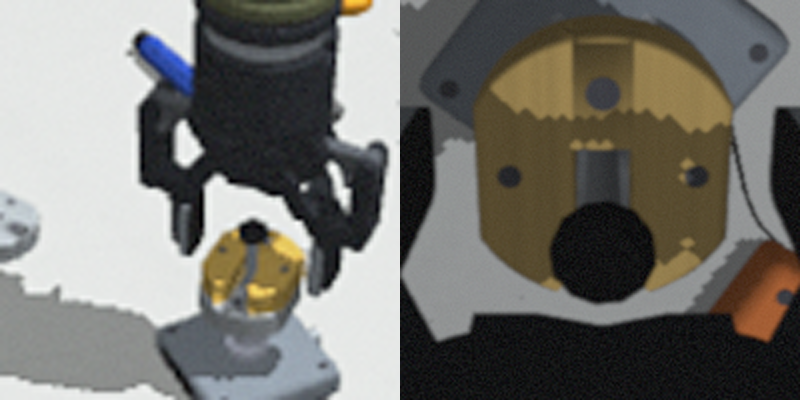

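Released: in the side crop the brass sits flat on the steel mass round the stem, with clear gaps to both fingers, and in the wrist crop the cap is centred on the slot. Now I lift straight up and back away for a full check.

>>> {"fn": "apply_moves", "kwargs": {
  "commands": [0,0,15,0,0,0,78,0,0,40,0,0,0,80,0,0,80,0,0,0,80,0,0,130,0,0,0,80,0,0,180,0,0,0,80,-10,30,220,0,0,0,80,-25,80,240,0,0,0,80,-40,130,240,0,0,0,80,-55,180,240,0,0,0,80,-70,230,240,0,0,0,80,-70,230,240,0,0,0,80,-70,230,240,0,0,0,80]
}}

```text
t: 11.92
eef_pos: [0.5211, 0.2607, 0.3162]
eef_rot: [0.0, 0.912, 0.41, 0.0]
force: [0.2, -0.4, 0.9]
finger_gap: 0.0801
```

```bash
python3 - <<'E'
from h import *
s=telemetry.read_state();print(s["t"],s["eef_pos"],s["force"])
for n in("top","side"): cv2.imwrite(f"pics/{n}9.png",eyes.camera(n)[:,:,::-1])
a=cv2.imread("pics/side9.png")[170:250,290:370];b=cv2.imread("pics/top9.png")[160:240,300:380]
cv2.imwrite("pics/z9.png",np.hstack([cv2.resize(a,(400,400),interpolation=2),cv2.resize(b,(400,400),interpolation=2)]))
for n in("top","side"):
    d=cv2.absdiff(cv2.imread(f"pics/{n}0.png"),cv2.imread(f"pics/{n}9.png")).max(2)
    u,v=proj(cam(n),[.467,.191,.008])[0].astype(int);print(n,(u,v),"spare diff",d[v-14:v+14,u-14:u+14].mean())
E
```

```text
11.925 [0.52109768 0.26071441 0.31619292] [ 0.21862969 -0.41161743  0.9290395 ]
top (np.int64(285), np.int64(239)) spare diff 5.9311224489795915
side (np.int64(267), np.int64(196)) spare diff 1.9387755102040816
```

View pics/z9.png

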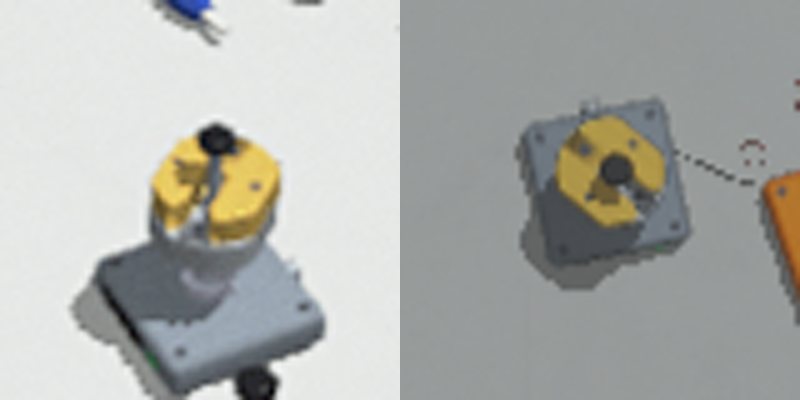

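View pics/side9.png

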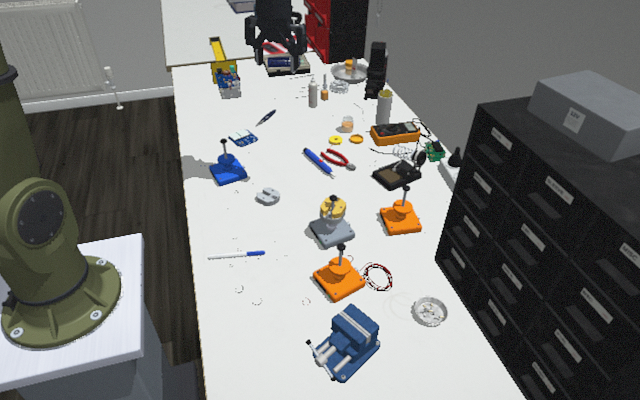

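```bash
python3 - <<'E'
from h import *
T=cam("top");im=cv2.imread("pics/top9.png");hsv=cv2.cvtColor(im,cv2.COLOR_BGR2HSV)
m=cv2.inRange(hsv,(18,90,50),(35,255,255));m[:,:320]=0;m[:,365:]=0;m[:170]=0;m[230:]=0
c=max(cv2.findContours(m,0,1)[0],key=cv2.contourArea)
h=cv2.convexHull((onplane(T,c[:,0,:],.092)[:,:2]*1000).astype(np.float32));print(cv2.minEnclosingCircle(h),cv2.minAreaRect(h))
f=lambda p:(np.array(p)+.5)/5-.5+np.array([300,160])
d=onplane(T,[f((185,150)),f((245,210))],.092)[:,:2];v=d[1]-d[0];print("slot dir",np.degrees(np.arctan2(v[1],v[0])))
print(robot.sign_off())
E
```

```text
((588.5879516601562, 27.971677780151367), 29.653125762939453) ((589.1347045898438, 29.276592254638672), (54.107421875, 51.63336181640625), 47.744476318359375)
slot dir -136.68944101214166
the job is handed in; nothing more can be done
None
```

The brass mass is on the check stand's stem, resting on the first steel mass with its slot facing the opposite way, and the job is handed in. I gripped it by its flats, turned it about 113°, slid it sideways under the cap and lowered it until it touched. Then I let go, lifted the gripper straight up and backed the arm away. It took about 12 s, and the largest force I read was about 7 N.

- **Position:** from above, the brass outline is centred at about (588.6, 28.0) mm. The stem cap measured (588, 28) to (589, 31) mm, so it is centred to within calibration error.
- **Slot direction:** the jaw angle at release put the slot at about -131.5°, against +48.5° for the first mass, which is 180° apart. A coarse hand-picked reading from the final top picture gave -137°; the flats' outline (47.7°) agrees with -131.5° to within a degree.
- **Flatness:** I judged this by eye in the side picture and from the contact height, where the tool stopped at 76.7 mm against the 76.6 mm expected.
- **Other masses:** the first mass is still on the stem. The spare mass looks unmoved in both cameras, though I checked it only by comparing pictures. The top view differed slightly more than the side view there; I did not look into why.

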